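# Hang the microscope in the spring-balanced arm

### The arm

A 7-joint arm with a two-finger parallel gripper is mounted at the origin on the work surface. World frame = base frame: x ahead of the robot, y to its left, z up, the work surface at z = 0. Lengths are in m, angles in rad, forces in N, time in s.
With the tool pointing down it reaches from about 0.4 to 0.85 m from the base axis. Payload 6.9 kg.
Tool frame: the origin (TCP) lies at the very end of the fingers, on their centre line; the grasp point (between the pads) lies 19 mm behind it; z points along the fingers, y is the line along which they close (so a half turn about z gives the same grasp; the last joint's range is limited). The gripper opens to 85 mm and grips with 20 to 120 N. Pads are 22 mm wide; open, the fingers measure 114 mm over their backs; the gripper's body (76 mm by 85 mm) begins 54 mm behind the grasp point. The pads swing forward as they close: fully open they stand 13 mm farther back than shut.
Start: joints at [-1.188, 0.507, -0.238, 1.5, 0.126, 1.149, -0.155], TCP at [0.171, 0.601, 0.231] pointing down, gripper open.
Joint ranges: [-3.08, 3.08], [-0.24, 2.05], [-1.43, 1.35], [0, 2.5], [-1.52, 4.66], [0.17, 1.96], [-2.89, 2.89]. Speed limits (rad/s): [2.39, 2.39, 3.14, 3.14, 3.14, 3.14, 3.14].

### API

Orientations are given as [roll, pitch, yaw] about the fixed x, y, z axes, in that order (R = Rz(yaw) Ry(pitch) Rx(roll)).
In Python, from workcell import get_state, eyes, bot gives the robot as it stands.
- The arm moves only by the tool jog_arm, never from a script. Its argument "plan" is a list that holds one entry, the list of rows, each a list of 7 numbers: the closure, from 0 (fully open) to 1 (shut), then the shift along the tool's x, y, z in mm, then the turn, a rotation vector about the tool's x, y, z in rad. In form: [[[hand, tx, ty, tz, rx, ry, rz], ...]]. A call has 1 to 8 rows; each row is the pose to reach, as a shift and turn from the pose commanded when the call began, along the tool's axes at that moment; what a row does not reach only later rows make up. A row lasts 1/8 s, in which the tool goes at most 62.5 mm and 10.7 degrees, less where a joint would pass 70% of its speed; a pose out of reach is approached as far as the arm can. A call with a gripper value outside its range is refused whole. The fingers move at their own pace and stop on an object; "newtons" is the grip in N (left out, the last holds). Time passes only in rows, so rows that repeat a pose let the fingers close. It gives the time, the measured TCP pose, the force, the opening and the grip force at its end, in the units of the state.
- get_state(): the state, without advancing time (a new reading comes with each control period).
- eyes.camera(name): name is "scene" or "top"; returns the picture (420x560x3 uint8, red, green, blue); there is no depth.
- eyes.camera_info(name): a dict with "camera_matrix" (3x3 intrinsics, pixels), "distortion" ([k1, k2, p1, p2, k3] as OpenCV has them; the pictures are not rectified), "camera_from_world" (4x4, takes a point from world to camera coordinates). Camera axes: x right, y up, looking along -z (the intrinsics and any distortion apply to the point x, -y, -z); pixel columns grow to the right and rows downward; lengths in m; the calibration is good to about 2 mm. A picture is of the moment at which its call begins. camera_info takes no time and is no camera call.
- bot.finish_job(): hands the job in; it is judged then, once.
The state is a dict: "time_s": time; "joints": joint angles; "qd": joint speeds; "tau": joint torques, N m; "tool_pos": TCP position; "ee_rot": TCP orientation; "ft_force": force on the tool from outside, world axes, zero at the start; "ft_torque": the same for the moment, N m; "width": opening from 0.0 (shut) to 1.0 (fully open); "gripper_force": force on a finger pad.
Only numpy, scipy, OpenCV 4.12 (cv2) and the standard library are available. Lean on these libraries where they do the work, as an engineer would, in place of code of your own. Each camera call takes 0.05 s, during which the arm holds its last target. There are 200 camera calls.

### The job

Take the microscope out of its parking stand and put it, lens down, into the holder ring of the spring-balanced arm so that its collar sits flat on the ring. Go down slowly and gently with the arm as it sinks under the weight, without forcing it, and let go only once it carries the microscope and has settled, so that it neither drops nor springs up. Leave the microscope hanging upright over the phone board and nothing else on the bench moved.

Things in the scene. Friction and masses are not known exactly. Their poses are not given: they have to be found in the camera images.
- scope_mid (a point): Cordless digital microscope (loose, black, round about its axis, 125 mm tall, standing lens down in its stand; 0.15 to 0.43 kg, unknown). Grip body 34 mm diameter, 64 mm high, above an aluminium collar; below that the barrel. This point: on the axis half-way up the grip body, 93 mm above the lens tip, 38 mm above the collar's underside, 32 mm below the top. z = up along the microscope.
- scope_collar (a point): Same microscope: centre of the underside of its collar (44 mm diameter, 6 mm thick), the face that rests on the ring. Below it the barrel, 30 mm diameter, runs 55 mm down to the lens tip; its last 18 mm taper to 21 mm. z up along the microscope.
- park_rim (a point): Parking stand of the microscope (fixed): grey sleeve, 48 mm outside and 35 mm inside diameter, on a 90 mm steel foot. This point: centre of its rim, 70 mm above the bench. The collar rests on the rim, the barrel hangs 55 mm deep inside.
- ring_top (a point): Holder ring at the arm's free end: aluminium, 33 mm inside, 49 mm outside diameter, 20 mm high, thumbscrew slack. This point: centre of its top face, 230 mm above the bench while empty. It stays level as the arm sinks. x = level, away from the elbow; on its -x side lie the boom and two small plates, 34 mm higher than this point, 44 to 68 mm from it; the other sides are free.
- elbow (a point): Pivot of the boom, 137 mm above the bench. The boom runs 300 mm from it to the head pivot, rising 0.30 rad while empty; the ring's centre is 58 mm level beyond that, its top face 4 mm higher. With e = 0.30 - joint boom the ring is 0.300 cos(e) + 0.058 m ahead of this point and 0.300 sin(e) + 0.004 m above it: it sinks on an arc, not straight.
- boom (a joint): Angle (rad) by which the boom has sunk: 0 = empty, held on its top stop by about 0.7 N at the ring; bottom stop 0.54. Beyond that preload the ring sinks 1 mm per 0.024 N or so (friction about 0.1 N), so it settles somewhere from 20 to 150 mm lower (0.05 to 0.50 rad), as the microscope's weight has it. Let go more than 0.3 N out of balance, it swings.
- swing (a joint): Turn (rad) of the whole arm about the upright axis of its foot; 0 = aimed at the board, as it starts. A friction swivel that slips at about 2 N sideways at the ring, 262 mm from the axis.
- swingarm: The whole swing arm on its round steel foot (170 mm diameter, fixed). Origin: centre of the underside of the foot, on the swivel axis; x axis = along the boom towards the ring.
- board (a point): Phone circuit board (34 x 76 mm, held in a small jig on the blue mat, fixed): centre of its top, 11 mm above the bench, below the ring.
- multimeter: Bystander: orange multimeter lying on the bench, 85 x 165 x 46 mm, origin at the centre of its underside. Leave alone.
- reel: Bystander: solder reel standing flat, 54 mm diameter, 26 mm high, origin at the centre of its underside. Leave alone.
- pencup: Bystander: orange pen cup, 80 mm diameter, 155 mm high with pens, origin at the centre of its underside. Leave alone.
Not all that is in view belongs to the job. What is shaped like the part that bears scope_mid but brown or orange is not meant.

How it is judged:
On the way:
1. the microscope's collar sits on the ring, the arm has sunk and come to rest, and the fingers still hold the microscope (z of scope_collar in the frame of ring_top below 0.003 m and horizontal distance between scope_collar and ring_top below 0.004 m and value of joint boom above 0.04 rad and velocity of joint boom between -0.08 and 0.08 rad/s and contact force between the fingers and scope above 0.3 N), for 0.2 s.
At the end, for the whole second after the job is handed in: The microscope hangs in the ring with its collar within 3 mm of the ring's top face and within 4 mm of its centre, upright within 0.08 rad, within 20 mm sideways of the board's centre; the arm has sunk by more than 0.04 rad and is at rest (under 0.05 rad/s, microscope under 20 mm/s) (z of scope_collar in the frame of ring_top below 0.003 m and horizontal distance between scope_collar and ring_top below 0.004 m and angle between scope_mid's own z axis and vertical below 0.08 rad and value of joint boom above 0.04 rad and velocity of joint boom between -0.05 and 0.05 rad/s and linear speed of scope below 0.02 m/s and horizontal distance between scope_collar and board below 0.02 m); the robot touches nothing.
It fails at once if once let go, the arm drops or springs up (boom faster than 0.18 rad/s, 54 mm/s at the ring, with the fingers off the microscope) ((velocity of joint boom above 0.18 rad/s or velocity of joint boom below -0.18 rad/s) and contact force between the fingers and scope below 0.3 N).
It fails at once if the arm is shoved or jerked (boom faster than 0.35 rad/s, 105 mm/s at the ring) (velocity of joint boom above 0.35 rad/s or velocity of joint boom below -0.35 rad/s).
It fails at once if the swing arm is forced (more than 10 N of contact on any of its parts) (contact force between swingarm and anything else above 10 N).
It fails at once if a bystander is moved by more than 20 mm (distance of any of multimeter, reel, pencup from where it was at the start of the episode above 0.02 m).
It also fails if it takes over 67 s, if anything falls off the work surface, if the arm or the gripper's body presses on something with over 40 N, if the wrist force passes 120 N, or if a joint passes its speed limit or range.

## Working session

There is one attempt and no reset: what is moved stays moved. The work goes in short steps, Python scripts to look and compute and a tool call to move; the robot and the scene stay as the last step left them, time stands still between calls to the robot, and variables do not carry over. Pictures are saved under pics/ and viewed, at most 10 in all, crops included, and the job is handed in when it is done.

Besides the shell and the picture viewer there is one more tool, called after "Request:" by a JSON object that holds its "name" and its "arguments", one argument or row to a line. jog_arm: Moves the arm, as the interface text tells. Its arguments: {"type":"object","properties":{"plan":{"type":"array"},"newtons":{"type":"number"}},"required":["plan"]}

```bash
ls; mkdir -p pics; cat > h.py <<'E'
import numpy as np, cv2
from workcell import get_state, eyes, bot
def cam(n):
    i=eyes.camera_info(n); return np.array(i["camera_matrix"]),np.array(i["distortion"]),np.array(i["camera_from_world"])
F=np.diag([1,-1,-1.])
def proj(n,P):
    K,d,T=cam(n); P=np.atleast_2d(np.array(P,float)); c=(P@T[:3,:3].T+T[:3,3])@F
    return cv2.projectPoints(c,np.zeros(3),np.zeros(3),K,d)[0][:,0]
def ray(n,uv):
    K,d,T=cam(n); u=cv2.undistortPoints(np.array(uv,float).reshape(-1,1,2),K,d)[:,0]
    r=(np.c_[u,np.ones(len(u))]@F)@T[:3,:3]; o=-T[:3,:3].T@T[:3,3]; return o,r
def atz(n,uv,z):
    o,r=ray(n,uv); return o+r*((z-o[2])/r[:,2])[:,None]
def tri(a,b):
    A=np.zeros((3,3));B=np.zeros(3)
    for n,uv in (("scene",a),("top",b)):
        o,r=ray(n,[uv]);r=r[0]/np.linalg.norm(r[0]);M=np.eye(3)-np.outer(r,r);A+=M;B+=M@o
    return np.linalg.solve(A,B)
def snap(n,f,crop=None,s=1):
    im=eyes.camera(n)
    if crop: im=im[crop[1]:crop[3],crop[0]:crop[2]]
    im=cv2.resize(im,None,fx=s,fy=s,interpolation=cv2.INTER_CUBIC)
    cv2.imwrite("pics/"+f,im[:,:,::-1])
E
python3 - <<'E'
from h import *
snap("scene","s1.png",s=1.4);snap("top","t1.png",s=1.4)
s=get_state();print(s)
for n in("scene","top"):
    K,d,T=cam(n);print(K,d,-T[:3,:3].T@T[:3,3],T[:3,:3])
E
```

```text
pics
{'time_s': 0.1, 'joints': array([-1.18750945,  0.50826328, -0.23756695,  1.50099552,  0.12570009,
        1.14890888, -0.15480341]), 'qd': array([ 0.00037123, -0.00393415, -0.00049846, -0.00353503,  0.00227396,
       -0.0016606 ,  0.00072875]), 'tau': array([-4.14253998e-03, -6.21829605e+01, -2.19440550e+00, -2.50196922e+01,
        1.24408712e-02,  7.96238717e-03, -2.40903990e-07]), 'tool_pos': array([0.17132493, 0.60060773, 0.23052481]), 'ee_rot': array([-3.14000768e+00,  8.59474780e-06,  2.86384084e+00]), 'ft_force': array([-0.65448579, -0.59437364, -0.40214522]), 'ft_torque': array([-0.0062249 , -0.0165059 , -0.00524229]), 'gripper_force': 0.0, 'width': 1.0027013677817633}
[[406.69765427   0.         277.49898534]
 [  0.         406.69765427 215.28331559]
 [  0.           0.           1.        ]] [0.02394719 0.         0.         0.         0.        ] [0.98461233 0.19202015 0.99166094] [[-0.40221025  0.91546975  0.01191904]
 [-0.78646237 -0.35213746  0.50742108]
 [ 0.46872579  0.19471608  0.8616158 ]]
[[462.75667254   0.         277.3156036 ]
 [  0.         462.75667254 204.62993415]
 [  0.           0.           1.        ]] [-0.04917223  0.          0.          0.          0.        ] [0.29527806 0.00530404 1.25927483] [[ 0.02266984 -0.99972056 -0.00669904]
 [ 0.98375248  0.02111308  0.17828429]
 [-0.17809304 -0.01063187  0.98395622]]
```

View pics/s1.png

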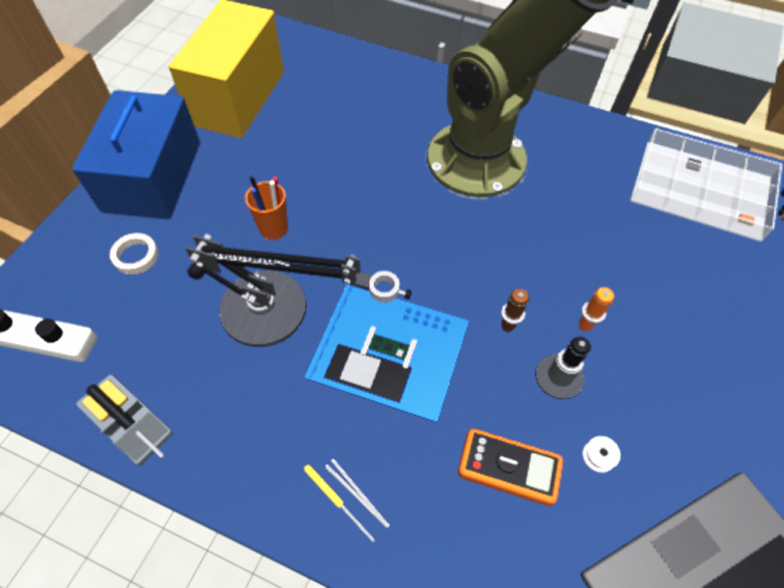

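View pics/t1.png

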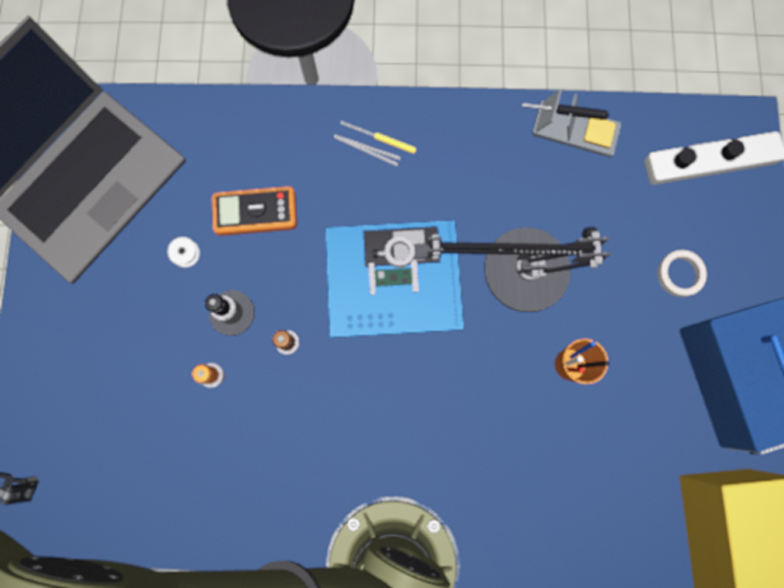

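Scene: the microscope is near (578,350) in the enlarged picture and the ring at (384,287). Top: the microscope's top is at (217,303), the ring at (400,250), and the board at (396,277). I'll enlarge the important parts.

```bash
cat > mont.py <<'E'
from h import *
def mont(f,boxes,s):
    ims={};t=[]
    for n,x,y,w,h in boxes:
        if n not in ims: ims[n]=eyes.camera(n)
        t.append(cv2.resize(ims[n][y:y+h,x:x+w],(w*s,h*s),interpolation=cv2.INTER_CUBIC))
    r=[np.hstack(t[i:i+2]) for i in range(0,len(t),2)]
    cv2.imwrite("pics/"+f,np.vstack(r)[:,:,::-1])
E
python3 - <<'E'
from mont import *
mont("m1.png",[("scene",370,225,65,48),("top",135,195,65,48),("scene",240,180,65,48),("top",255,155,65,48)],6)
f=lambda a:np.array(a)/1.4
print("ring",tri(f((384,287)),f((400,250))))
print("scope top",tri(f((579,344)),f((217,303))))
print("foot",atz("top",[f((232,313))],0.006),atz("scene",[f((561,377))],0.006))
print("board",atz("top",[f((396,277))],0.011),atz("scene",[f((390,346))],0.011))
print("armfoot",atz("top",[f((527,269))],0.012),atz("scene",[f((263,307))],0.012))
E
```

```text
ring [ 5.44254358e-01 -4.12143361e-04  2.21150025e-01]
scope top [0.46285088 0.32164087 0.13219576]
foot [[0.46272234 0.32389845 0.006     ]] [[0.46674676 0.32897338 0.006     ]]
board [[0.54045253 0.00399265 0.011     ]] [[0.54049883 0.01280086 0.011     ]]
armfoot [[ 0.56184394 -0.25343169  0.012     ]] [[ 0.56484882 -0.25068701  0.012     ]]
```

View pics/m1.png

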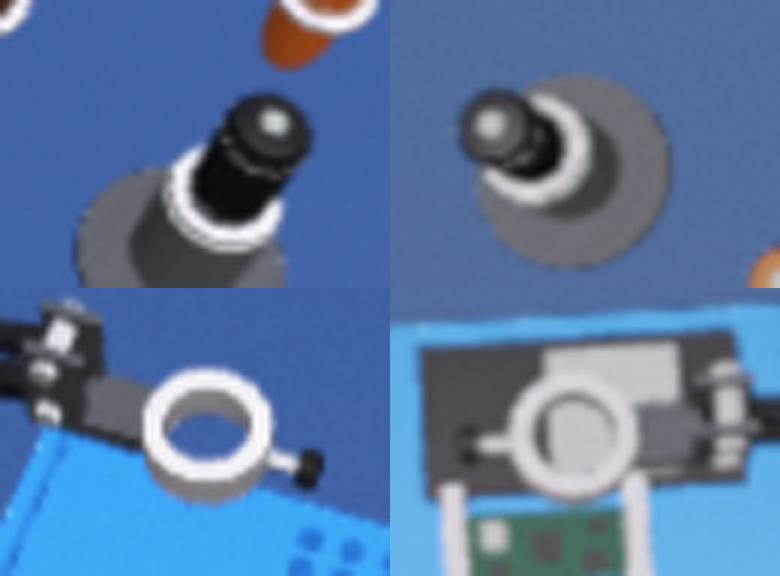

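```bash
cat >c.py <<'E'
from h import *
S=lambda x,y,bx,by:(bx+x/6-.42,by+y/6-.42)
sc=S(225,192,370,225);tc=S(147,150,135,195)
st=S(268,118,370,225);tt=S(103,125,135,195)
sr=S(207.5,137,240,180);tr=S(185,146,255,155)
for nm,a,b,z in(("collar",sc,tc,.076),("top",st,tt,.140),("ring",sr,tr,.230)):
    print(nm,tri(a,b),atz("scene",[a],z),atz("top",[b],z))
# board: top panel corners approx; foot of stand in top
print("foot",atz("top",[S(182,172,135,195)],.004))
for n in("scene","top"):
  for c,r,z in(((.462,.322),.022,.076),((.462,.322),.017,.140),((.544,0),.0245,.23)):
    t=np.linspace(0,2*np.pi,60);p=proj(n,np.c_[c[0]+r*np.cos(t),c[1]+r*np.sin(t),t*0+z]);print(n,z,p.min(0),p.max(0))
E
python3 c.py
```

```text
collar [0.46353417 0.3246975  0.0749361 ] [[0.46405801 0.32481016 0.076     ]] [[0.46341917 0.32413605 0.076     ]]
top [0.46399054 0.32364298 0.14290679] [[0.46261705 0.3228156  0.14      ]] [[0.46426463 0.32579138 0.14      ]]
ring [ 0.54202541 -0.00065316  0.22829126] [[ 5.42999183e-01 -1.54445620e-04  2.30000000e-01]] [[ 0.54163759 -0.0007095   0.23      ]]
foot [[0.46383901 0.32668346 0.004     ]]
scene 0.076 [397.17270316 247.44654164] [415.21682325 263.66899287]
scene 0.14 [406.59476457 237.44120582] [421.37203794 250.49051096]
scene 0.23 [262.97457367 193.55813669] [285.09766373 212.28335401]
top 0.076 [151.45742331 211.77899637] [168.27786433 228.55070882]
top 0.14 [146.36253083 209.54588583] [160.06661486 223.20104042]
top 0.23 [274.39938113 167.50916253] [295.83940069 188.37843321]
```

```bash
cat >go.py <<'E'
import sys
from h import *
from scipy.spatial.transform import Rotation as R
s=get_state();M=R.from_euler("xyz",s["ee_rot"])
t=np.array(eval(sys.argv[1]));T=R.from_euler("xyz",[np.pi,0,np.pi/2])
print("t",s["time_s"],s["tool_pos"].round(4),s["ee_rot"].round(4),"w",s["width"],"F",s["ft_force"].round(2),"g",s["gripper_force"])
print("shift mm",(M.inv().apply(t-s["tool_pos"])*1e3).round(1),"rot",(M.inv()*T).as_rotvec().round(4))
E
python3 go.py "[.4635,.3245,.231]"
```

```text
t 0.2 [0.1714 0.6007 0.2308] [-3.1405  0.      2.8638] w 0.9978636727526267 F [0.38 1.17 0.18] g 0.0
shift mm [-356.7 -185.5   -0. ] rot [-9.000e-04  7.000e-04  1.293e+00]
```

Request:
{"name": "jog_arm", "arguments": {
  "plan": [
    [[0,-45,-23,0,0,0,0.16],[0,-90,-46,0,0,0,0.32],[0,-134,-70,0,0,0,0.48],[0,-178,-93,0,0,0,0.65],[0,-223,-116,0,0,0,0.81],[0,-268,-139,0,0,0,0.97],[0,-312,-162,0,0,0,1.13],[0,-356.7,-185.5,0,0,0,1.293]]
  ]
}}

```text
time_s: 1.2
tool_pos: [0.4645, 0.3237, 0.2313]
ee_rot: [-3.142, -0.0, 1.566]
ft_force: [0.4, 0.5, -0.1]
width: 0.998
gripper_force: 0.0
```

Request:
{"name": "jog_arm", "arguments": {
  "plan": [
    [[0,0,0,0,0,0,0],[0,0,0,0,0,0,0],[0,0,0,0,0,0,0],[0,0,0,0,0,0,0]]
  ]
}}

```text
time_s: 1.7
tool_pos: [0.4627, 0.3258, 0.2313]
ee_rot: [-3.141, -0.0, 1.573]
ft_force: [-0.4, -0.2, -0.1]
width: 1.001
gripper_force: 0.0
```

```bash
python3 go.py "[.4635,.3245,.090]"; python3 - <<'E'
from mont import *
mont("m2.png",[("scene",350,190,100,75),("top",120,175,100,75)],4)
E
```

```text
t 1.7 [0.4627 0.3258 0.2313] [-3.1412e+00 -3.0000e-04  1.5731e+00] w 1.0006127429175964 F [-0.42 -0.21 -0.11] g 0.0
shift mm [ -1.3   0.8 141.3] rot [-0.0004 -0.0003  0.0023]
```

View pics/m2.png

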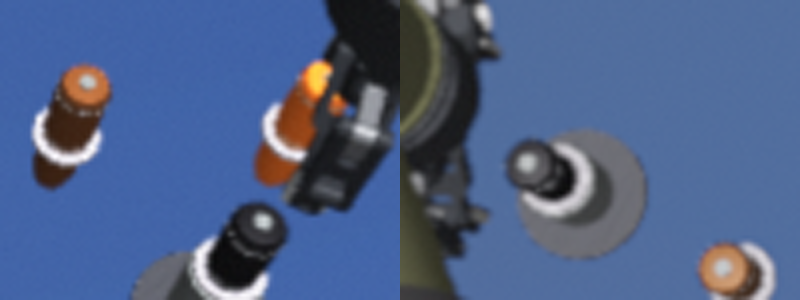

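```bash
python3 - <<'E'
from h import *
for n,b in(("scene",(350,190)),("top",(120,175))):
    print(n,((proj(n,[[.4627,.3258,.231],[.4627-.05,.3258,.231],[.4627+.05,.3258,.231]])-b)*4).round())
E
```

```text
scene [[314. 143.]
 [335.  71.]
 [292. 220.]]
top [[ 83. 139.]
 [ 76. 227.]
 [ 90.  53.]]
```

Request:
{"name": "jog_arm", "arguments": {
  "plan": [
    [[0,-1,0.5,20,0,0,0],[0,-1,0.5,50,0,0,0],[0,-1,0.5,80,0,0,0],[0,-1,0.5,105,0,0,0],[0,-1,0.5,125,0,0,0],[0,-1,0.5,141,0,0,0],[0,-1,0.5,141,0,0,0],[0,-1,0.5,141,0,0,0]]
  ]
}}

```text
time_s: 2.8
tool_pos: [0.4645, 0.3241, 0.0909]
ee_rot: [3.141, -0.001, 1.571]
ft_force: [0.5, 0.3, 1.3]
width: 1.003
gripper_force: 0.0
```

```bash
python3 go.py "[.4635,.3245,.090]"; python3 - <<'E'
from mont import *
mont("m3.png",[("scene",350,190,100,75),("top",120,175,100,75)],4)
E
```

```text
t 2.8 [0.4645 0.3241 0.0909] [ 3.1408e+00 -5.0000e-04  1.5709e+00] w 1.0034613235975478 F [0.46 0.31 1.35] g 0.0
shift mm [ 0.4 -1.   0.9] rot [ 0.0008 -0.0005  0.0001]
```

View pics/m3.png

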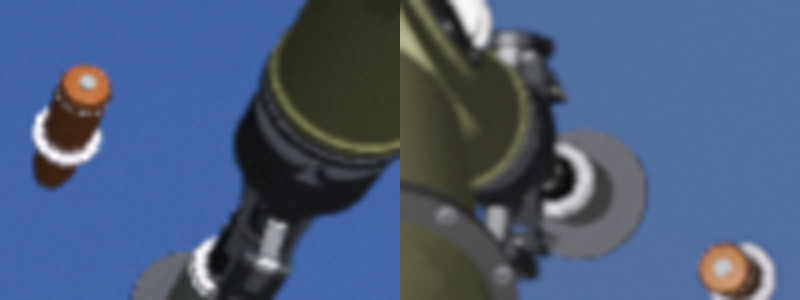

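The fingers now straddle the microscope; its collar is still undisturbed at top crop (570,180). I'll close the gripper.

Request:
{"name": "jog_arm", "arguments": {
  "plan": [
    [[1,0,0,0,0,0,0],[1,0,0,0,0,0,0],[1,0,0,0,0,0,0],[1,0,0,0,0,0,0],[1,0,0,0,0,0,0],[1,0,0,0,0,0,0],[1,0,0,0,0,0,0],[1,0,0,0,0,0,0]]
  ],
  "newtons": 40
}}

```text
time_s: 3.9
tool_pos: [0.4641, 0.3238, 0.0906]
ee_rot: [3.141, -0.0, 1.571]
ft_force: [-2.1, -0.6, 6.0]
width: 0.386
gripper_force: 39.7
```

Request:
{"name": "jog_arm", "arguments": {
  "plan": [
    [[1,0,0,-4,0,0,0],[1,0,0,-12,0,0,0],[1,0,0,-25,0,0,0],[1,0,0,-45,0,0,0],[1,0,0,-65,0,0,0],[1,0,0,-85,0,0,0],[1,0,0,-105,0,0,0],[1,0,0,-125,0,0,0]]
  ]
}}

```text
time_s: 4.9
tool_pos: [0.464, 0.3237, 0.2168]
ee_rot: [3.141, -0.0, 1.571]
ft_force: [0.4, -0.0, -3.4]
width: 0.385
gripper_force: 40.0
```

Request:
{"name": "jog_arm", "arguments": {
  "plan": [
    [[1,0,0,-25,0,0,0],[1,0,0,-50,0,0,0],[1,0,0,-75,0,0,0],[1,0,0,-100,0,0,0],[1,0,0,-120,0,0,0],[1,0,0,-135,0,0,0],[1,0,0,-135,0,0,0],[1,0,0,-135,0,0,0]]
  ]
}}

```text
time_s: 5.9
tool_pos: [0.4637, 0.3236, 0.3496]
ee_rot: [-3.141, 0.001, 1.571]
ft_force: [-0.3, 0.2, -3.1]
width: 0.388
gripper_force: 40.1
```

```bash
python3 go.py "[.542,-.0005,.350]"; python3 - <<'E'
from mont import *
mont("m4.png",[("scene",350,150,100,75),("top",100,165,100,75)],4)
f=[]
for i in range(12):
    eyes.camera("top");s=get_state();f.append(s["ft_force"])
print(np.mean(f,0),np.std(f,0))
E
```

```text
t 5.9 [0.4637 0.3236 0.3496] [-3.1405e+00  8.0000e-04  1.5708e+00] w 0.38848902737793467 F [-0.3   0.17 -3.1 ] g 40.095994770526886
shift mm [-3.241e+02  7.830e+01 -3.000e-01] rot [-0.001   0.0008  0.    ]
[-0.28710576  0.14845963 -2.66889456] [0.49435214 0.32285299 0.4674181 ]
```

View pics/m4.png

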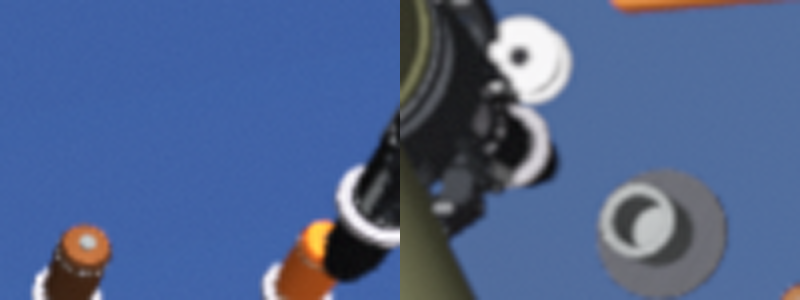

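The microscope is held and the stand's rim at top crop (637,220) is empty. Next I'll move above the ring.

Request:
{"name": "jog_arm", "arguments": {
  "plan": [
    [[1,-20,5,0,0,0,0],[1,-55,13,0,0,0,0],[1,-100,24,0,0,0,0],[1,-145,35,0,0,0,0],[1,-190,46,0,0,0,0],[1,-235,57,0,0,0,0],[1,-275,66,0,0,0,0],[1,-305,74,0,0,0,0]]
  ]
}}

```text
time_s: 7.6
tool_pos: [0.5378, 0.015, 0.3506]
ee_rot: [3.141, 0.001, 1.568]
ft_force: [1.0, 0.5, -2.9]
width: 0.384
gripper_force: 40.1
```

```bash
python3 go.py "[.542,-.0005,.350]"
```

```text
t 7.6 [0.5378 0.015  0.3506] [3.1411e+00 1.0000e-03 1.5677e+00] w 0.3836597820629974 F [ 0.99  0.47 -2.88] g 40.067078322172165
shift mm [-15.5   4.2   0.6] rot [ 0.0005  0.001  -0.0031]
```

Request:
{"name": "jog_arm", "arguments": {
  "plan": [
    [[1,-10,2,0,0,0,0],[1,-19,4.3,0,0,0,0],[1,-19,4.3,0,0,0,0],[1,-19,4.3,0,0,0,0],[1,-19,4.3,0,0,0,0],[1,-19,4.3,0,0,0,0]]
  ]
}}

```text
time_s: 8.35
tool_pos: [0.5423, 0.0003, 0.3503]
ee_rot: [-3.142, -0.0, 1.572]
ft_force: [-0.2, 0.3, -3.1]
width: 0.385
gripper_force: 40.1
```

```bash
python3 go.py "[.542,-.0005,.350]"; python3 - <<'E'
from mont import *
mont("m5.png",[("scene",235,150,65,70),("top",245,150,65,70)],6)
p=get_state()["tool_pos"];t=np.linspace(0,2*np.pi,60)
for n,b in(("scene",(235,150)),("top",(245,150))):
  for nm,c,r,z in(("collar",p,.022,p[2]-.0146),("tip",p,.0105,p[2]-.0756),("ring",(.542,-.0005),.0245,.23)):
    q=(proj(n,np.c_[c[0]+r*np.cos(t),c[1]+r*np.sin(t),t*0+z])-b)*6+2.5
    print(n,nm,q.min(0).round(),q.max(0).round())
E
```

```text
t 8.35 [5.423e-01 3.000e-04 3.503e-01] [-3.1415e+00 -1.0000e-04  1.5717e+00] w 0.38523878917934934 F [-0.2   0.25 -3.06] g 40.08288323879242
shift mm [-0.8 -0.3  0.3] rot [-0.0001 -0.0001  0.0009]
scene collar [174.  92.] [307. 200.]
scene tip [210. 224.] [269. 273.]
scene ring [171. 259.] [304. 371.]
top collar [182.  40.] [310. 165.]
top tip [215. 118.] [273. 174.]
top ring [180. 113.] [309. 238.]
```

View pics/m5.png

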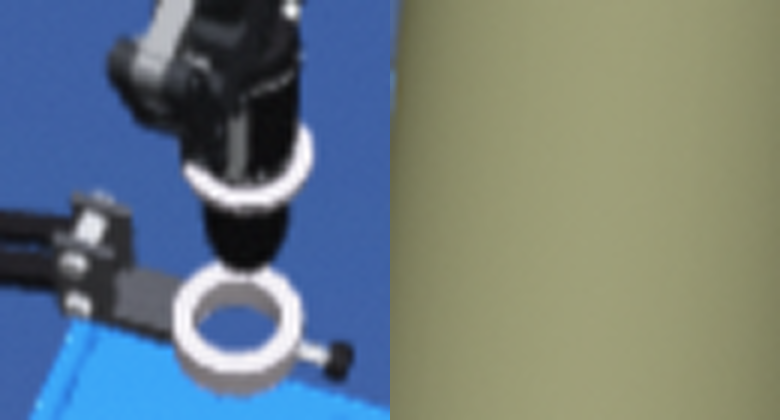

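```bash
python3 - <<'E'
from h import *
print("rim",atz("top",[(100+237.5/4-.4,165+220/4-.4)],.07))
im=eyes.camera("scene");cv2.imwrite("pics/raw.png",im[:,:,::-1])
p=get_state()["tool_pos"]
t=np.linspace(0,2*np.pi,90)
w=(im.min(2)>110).astype(np.uint8)
for nm,(y0,y1,x0,x1) in (("collar",(170,187,262,292)),("ring",(192,220,260,288))):
    print(nm); print("\n".join("".join("%4d"%v for v in r) for r in im[y0:y1,x0:x1].min(2)))
E
```

```text
rim [[0.46421287 0.32602539 0.07      ]]
collar
  33  27  24  20  19  19  20  21  23  35  37  94  98  93  32  13  16  15  15  11  13  23  70 103  72  63  62  64  62  62
  34  33  34  28  21  20  22  22  28  54  44  99 102  92  31  13  14  16  11  14  12  30 106 185 117  69  62  62  64  64
  47  41  36  27  24  19  21  20  26  40  40  98 101  92  30  16  14  15  12  13  13  42 148 233 172  79  63  63  62  63
  62  61  54  24  21  18  15  22  22  25  39  98 102  92  31  15  15  12  14  15  12  45 160 236 190  85  62  63  61  63
  64  63  57  27  21  21  20  20  19  24  44  97 103  92  33  12  10  15  15  14  16  69 193 239 214  93  63  63  63  62
  63  63  56  29  26  27  28  23  20  28  42  98 101  93  31  15  12  11  12  14  23 103 232 241 214  93  63  63  63  63
  62  63  55  39  56  47  47  31  24  31  41  97 102  95  32  13  15  14  14  21  38 121 238 242 202  90  63  64  63  62
  62  63  59  68 145 119  80  39  23  27  42  98 103  93  32  14  19  19  19  52  72 155 240 240 154  74  62  64  64  63
  64  62  60  95 219 210 161  88  38  29  57  98  94  60  24  19  42  51  46  92 136
[... 3473 characters left out ...]
80  60  64  63  63  62
  59  59  58  59  60  59  61  78 115 110 116 120 120 125 123 123 122 122 119 114 119  70  63  61  64  60  61  57
  60  61  59  59  59  61  60  61  69  75  96 107 110 112 113 116 114 110 100  83  71  63  59  60  60  59  59  64
  59  61  59  60  60  60  60  62  60  61  63  64  73  75  79  79  77  69  66  63  60  60  60  60  59  61  59  60
  61  60  60  60  59  61  60  61  59  62  59  59  60  62  62  62  61  61  61  61  60  60  61  60  61  60  60  60
  60  60  60  60  59  61  62  62  59  60  61  61  60  61  60  60  60  61  61  61  61  60  61  60  61  60  61  59
  62  61  59  62  61  61  61  61  60  61  60  61  59  60  61  61  61  61  59  60  62  60  60  61  63  60  60  60
```

```bash
python3 - <<'E'
from h import *
P=[];f=[]
for i in range(8):
    eyes.camera("top");s=get_state();P.append(s["tool_pos"]);f.append(s["ft_force"])
print(np.mean(P,0),np.std(P,0),np.mean(f,0))
q=lambda a:np.array(a)/1.4
print("elbow", atz("top",[q((594,247))],.137),atz("scene",[q((203,252))],.137),tri(q((203,252)),q((594,247))))
for dz in range(0,121,10):
    e=np.arcsin(np.sin(.3)-dz/300);print(dz,round(300*(np.cos(e)-np.cos(.3)),1),round(.3-e,3))
E
```

```text
[ 5.42364111e-01 -1.73945088e-04  3.50284822e-01] [1.04241763e-05 5.48626594e-05 1.20856182e-05] [ 0.22641351  0.34670171 -2.40489568]
elbow [[ 0.57792098 -0.34828379  0.137     ]] [[ 0.56217569 -0.35165113  0.137     ]] [ 0.57225522 -0.34061932  0.15683418]
0 0.0 0.0
10 2.9 0.035
20 5.4 0.069
30 7.6 0.103
40 9.4 0.137
50 10.9 0.171
60 12.0 0.204
70 12.8 0.238
80 13.3 0.271
90 13.4 0.304
100 13.2 0.338
110 12.6 0.371
120 11.8 0.405
```

Request:
{"name": "jog_arm", "arguments": {
  "plan": [
    [[1,-2.3,-0.4,10,0,0,0],[1,-2.3,-0.4,20,0,0,0],[1,-2.3,-0.4,30,0,0,0],[1,-2.3,-0.4,38,0,0,0],[1,-2.3,-0.4,42,0,0,0],[1,-2.3,-0.4,46,0,0,0],[1,-2.3,-0.4,50,0,0,0],[1,-2.3,-0.4,50,0,0,0]]
  ]
}}

```text
time_s: 9.9
tool_pos: [0.5419, -0.0025, 0.3001]
ee_rot: [-3.141, 0.0, 1.571]
ft_force: [0.1, -0.1, -2.3]
width: 0.384
gripper_force: 40.2
```

```bash
cat > look.py <<'E'
import sys
from mont import *
P=[];f=[]
for i in range(5):
    eyes.camera("top");s=get_state();P.append(s["tool_pos"]);f.append(s["ft_force"])
print(s["time_s"],np.mean(P,0).round(4),np.mean(f,0).round(2),s["ee_rot"].round(3),s["gripper_force"])
if len(sys.argv)>1:
  y=int(sys.argv[2]);mont(sys.argv[1],[("scene",225,y,90,70)],6)
E
python3 look.py m6.png 155
```

```text
10.15 [ 0.542  -0.0025  0.3004] [ 0.35 -0.21 -2.81] [3.141 0.    1.571] 40.1568241417408
```

View pics/m6.png

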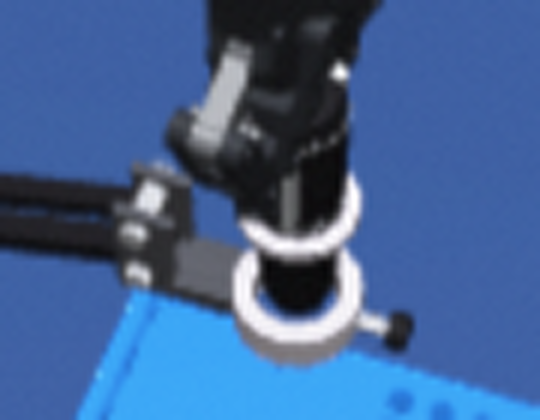

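The lens tip at (299,300) is centred in the ring at (298,300). I'll continue down.

Request:
{"name": "jog_arm", "arguments": {
  "plan": [
    [[1,0,0,4,0,0,0],[1,0,0,8,0,0,0],[1,0,0,12,0,0,0],[1,0,0,16,0,0,0],[1,0,0,20,0,0,0],[1,0,0,24,0,0,0],[1,0,0,24,0,0,0],[1,0,0,24,0,0,0]]
  ]
}}

```text
time_s: 11.2
tool_pos: [0.5421, -0.0025, 0.2764]
ee_rot: [3.141, 0.0, 1.571]
ft_force: [-0.7, 0.0, -2.2]
width: 0.385
gripper_force: 40.2
```

```bash
python3 look.py m7.png 155; python3 - <<'E'
import cv2,numpy as np
g=cv2.imread("pics/m7.png").min(2)[::6,::6]
print("\n".join("".join("%4d"%v for v in r) for r in g[30:64,36:66]))
E
```

```text
11.45 [ 0.542  -0.0025  0.2764] [-0.19 -0.08 -2.91] [ 3.141 -0.     1.571] 40.15707537531853
 181 143  85  60  81 108 115 110  77  52  40  30  27  25  23  18  25  28  40  48  47  31  44  64  63  63  62  63  64  63
 160 123  85  74  70  55  47  62  66  62  44  29  26  21  23  25  47  53  52  44  21  18  48  65  62  62  63  63  63  62
 109  84  71  71  68  49  26  33  53  60  42  28  24  23  38  45  50  43  32  22  13  21  49  64  63  63  64  63  64  62
  75  54  50  56  51  50  33  23  38  43  35  29  25  31  37  34  26  18  13  14  14  21  47  64  62  63  64  64  64  63
  46  37  38  43  34  34  29  22  24  25  28  29  26  32  23  15  14  14  14  13  12  22  50  63  62  63  63  63  63  63
  35  27  26  28  25  22  22  21  20  20  26  28  28  36  25  13  13  14  15  14  13  39  73  72  62  63  64  62  63  63
  38  34  21  18  21  20  21  20  21  20  21  36  51  61  39  14  13  14  14  13  14  52 131 123  72  62  63  62  62  63
  32  32  23  18  20  19  21  21  20  20  24  61  89  84  46  16  13  16  15  13  11  57 183 196 102  62  62  63  63  63
  31  28  25  23  19  19  21  21  20  3
[... 2406 characters left out ...]
102 118 116 117 118 122 125 125 127 126 123 123 123 123 121 104  75  62  63  64  63  60  49  34
  59  60  59  59  58  59  77 112 124 120 117 118 121 121 121 121 121 121 121 129 105  72  61  62  63  62  59  60  61  55
  59  59  60  59  59  60  62  81  91  99 114 119 121 122 123 123 121 115 103  96  75  58  59  63  62  60  60  61  58  57
  59  60  60  60  61  61  60  60  62  70  78  85  89  92  96  94  88  81  74  64  60  60  59  61  62  60  61  61  58  57
  60  61  60  60  59  59  61  61  59  59  58  60  63  65  67  66  63  59  60  60  59  60  60  60  62  60  60  59  61  61
  60  60  61  60  60  59  60  61  59  59  59  59  59  59  60  60  60  59  60  60  59  60  61  61  59  59  60  60  59  59
```

View pics/m7.png

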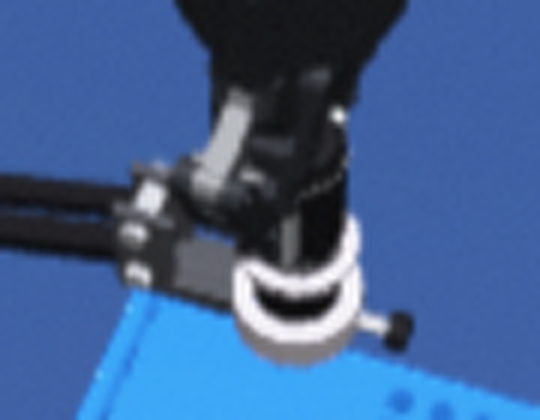

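The barrel is inside the ring and the ring hasn't moved (rim edges x 232 to 362). I'll go on to seating, then follow the arc.

Request:
{"name": "jog_arm", "arguments": {
  "plan": [
    [[1,0,0,4,0,0,0],[1,0,0,8,0,0,0],[1,0,0,12,0,0,0],[1,0,0,16,0,0,0],[1,0,0,20,0,0,0],[1,0,0,23,0,0,0],[1,0,0,25,0,0,0],[1,0,0,26,0,0,0]]
  ]
}}

```text
time_s: 12.5
tool_pos: [0.5419, -0.0025, 0.2502]
ee_rot: [-3.142, -0.0, 1.571]
ft_force: [-0.3, 1.1, -1.4]
width: 0.385
gripper_force: 40.2
```

```bash
python3 look.py
```

```text
12.75 [ 0.542  -0.0025  0.2503] [-0.08 -0.16 -2.84] [3.141 0.    1.571] 40.178262591362
```

Request:
{"name": "jog_arm", "arguments": {
  "plan": [
    [[1,0.4,0,2,0,0,0],[1,1.0,-0.1,4,0,0,0],[1,1.6,-0.1,6,0,0,0],[1,2.2,-0.2,8,0,0,0],[1,2.8,-0.2,10,0,0,0],[1,3.4,-0.3,12,0,0,0],[1,3.9,-0.3,14,0,0,0],[1,4.4,-0.3,16,0,0,0]]
  ]
}}

```text
time_s: 13.75
tool_pos: [0.5417, 0.002, 0.2342]
ee_rot: [3.141, -0.0, 1.571]
ft_force: [0.8, 0.2, -0.9]
width: 0.383
gripper_force: 40.2
```

```bash
python3 look.py
```

```text
14.0 [0.5416 0.0019 0.2341] [ 0.39  0.29 -1.28] [-3.141  0.     1.571] 40.21882250905037
```

Request:
{"name": "jog_arm", "arguments": {
  "plan": [
    [[1,0.5,0,2,0,0,0],[1,1.0,-0.1,4,0,0,0],[1,1.5,-0.1,6,0,0,0],[1,1.9,-0.1,8,0,0,0],[1,2.4,-0.2,10,0,0,0],[1,2.8,-0.2,12,0,0,0],[1,3.2,-0.2,14,0,0,0],[1,3.6,-0.3,16,0,0,0]]
  ]
}}

```text
time_s: 15.0
tool_pos: [0.5413, 0.0055, 0.2181]
ee_rot: [-3.142, 0.0, 1.571]
ft_force: [-0.3, 0.1, -1.6]
width: 0.387
gripper_force: 40.3
```

Request:
{"name": "jog_arm", "arguments": {
  "plan": [
    [[1,0.4,0,2,0,0,0],[1,0.7,0,4,0,0,0],[1,1.1,-0.1,6,0,0,0],[1,1.4,-0.1,8,0,0,0],[1,1.7,-0.1,10,0,0,0],[1,2.0,-0.1,12,0,0,0],[1,2.3,-0.2,14,0,0,0],[1,2.6,-0.2,16,0,0,0]]
  ]
}}

```text
time_s: 16.0
tool_pos: [0.5411, 0.0081, 0.2022]
ee_rot: [-3.142, 0.0, 1.571]
ft_force: [-0.7, -0.2, -0.5]
width: 0.384
gripper_force: 40.3
```

```bash
sed -i 's/range(5)/range(10)/' look.py; python3 look.py
```

```text
16.5 [0.5412 0.0081 0.2022] [-0.45 -0.22 -0.93] [3.142 0.    1.571] 40.27894824743271
```

Request:
{"name": "jog_arm", "arguments": {
  "plan": [
    [[1,0.4,0,3,0,0,0],[1,0.8,0,6,0,0,0],[1,1.1,-0.1,9,0,0,0],[1,1.4,-0.1,12,0,0,0],[1,1.7,-0.1,15,0,0,0],[1,1.9,-0.1,18,0,0,0],[1,2.1,-0.2,21,0,0,0],[1,2.3,-0.2,24,0,0,0]]
  ]
}}

```text
time_s: 17.5
tool_pos: [0.5411, 0.0104, 0.1782]
ee_rot: [3.141, 0.0, 1.571]
ft_force: [0.5, -0.3, -0.7]
width: 0.386
gripper_force: 40.3
```

```bash
sed -i 's/range(10)/range(25)/' look.py; python3 look.py
```

```text
18.75 [0.541  0.0104 0.1783] [ 0.6  -0.17 -0.19] [ 3.141 -0.     1.571] 40.32878324389458
```

Request:
{"name": "jog_arm", "arguments": {
  "plan": [
    [[1,0.1,0,2,0,0,0],[1,0.2,0,4,0,0,0],[1,0.3,0,6,0,0,0],[1,0.3,0,6,0,0,0],[1,0.3,0,6,0,0,0]]
  ]
}}

```text
time_s: 19.38
tool_pos: [0.5409, 0.0107, 0.1723]
ee_rot: [-3.142, 0.0, 1.571]
ft_force: [1.5, -0.3, -0.6]
width: 0.386
gripper_force: 40.3
```

```bash
python3 look.py m8.png 180
```

```text
20.625 [0.5409 0.0107 0.1723] [ 0.69  0.05 -0.21] [-3.142  0.     1.571] 40.314352959394455
```

View pics/m8.png

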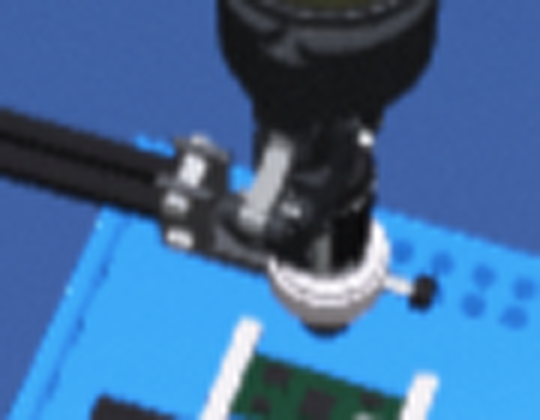

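The collar at (325,275) sits flat on the ring, with the lens tip showing below it. I'll settle a little further, ease the grip, and open.

Request:
{"name": "jog_arm", "arguments": {
  "plan": [
    [[1,0.1,0,1.5,0,0,0],[1,0.1,0,3,0,0,0],[1,0.1,0,3,0,0,0],[1,0.1,0,3,0,0,0],[1,0.1,0,3,0,0,0],[1,0.1,0,3,0,0,0]]
  ],
  "newtons": 20
}}

```text
time_s: 21.42
tool_pos: [0.541, 0.0108, 0.1693]
ee_rot: [3.142, 0.0, 1.571]
ft_force: [0.5, -0.8, -0.2]
width: 0.388
gripper_force: 40.3
```

```bash
python3 look.py
```

```text
22.675 [0.541  0.0108 0.1693] [ 0.53 -0.07  0.02] [-3.142  0.     1.571] 40.343406200408936
```

Request:
{"name": "jog_arm", "arguments": {
  "plan": [
    [[0.6,0,0,0,0,0,0],[0.57,0,0,0,0,0,0],[0.54,0,0,0,0,0,0],[0.5,0,0,0,0,0,0],[0.45,0,0,0,0,0,0],[0.35,0,0,0,0,0,0],[0.25,0,0,0,0,0,0],[0.2,0,0,0,0,0,0]]
  ]
}}

```text
time_s: 23.68
tool_pos: [0.541, 0.0108, 0.1693]
ee_rot: [3.142, 0.0, 1.571]
ft_force: [-0.4, 0.6, 0.3]
width: 0.799
gripper_force: 0.0
```

```bash
sed -i 's/range(25)/range(8)/' look.py; python3 look.py m9.png 180; python3 - <<'E'
import cv2
a=cv2.imread("pics/m8.png").min(2)[::6,::6];b=cv2.imread("pics/m9.png").min(2)[::6,::6]
for g in(a,b): print("\n".join("".join("%4d"%v for v in r) for r in g[40:58,42:74]));print()
E
```

```text
24.075 [0.541  0.0108 0.1693] [-0.09 -0.23 -0.17] [-3.142  0.     1.571] 0.0
  41  47  35  28  35  31  24  21  19  21  39  70  92  56  16  12  14  12  10  65 194 254 201 100  52  49  53  57  61  61  60  61
  46  47  34  22  22  22  21  20  20  27  53  90 105  59  16  13  14  11  21 113 219 248 233 130  48  39  43  53  60  61  59  59
  80  74  61  52  32  17  19  19  20  40  59  88 104  59  15  11  12   8  32 145 234 242 232 132  45  36  40  52  61  61  56  51
  91  96  98 125  82  35  30  21  19  36  55  85 103  57  15  11  26  25  60 168 239 228 210 123  45  37  45  56  62  59  50  42
  61  64  84 179 152 100  91  54  27  27  49  86  95  57  24  30  63  71 120 209 245 225 186 103  51  51  56  60  61  57  45  39
  44  40  61 158 192 184 180 138 103  82  74  88  97  74  57  79 116 142 196 241 225 224 183 101  68  64  61  59  53  54  46  41
  50  47  57 109 194 216 205 210 210 192 151 134 138 124 129 152 191 222 241 234 204 199 193 165 135 115  90  60  43  42  41  48
  59  57  61  87 157 213 204 207 235 242 224 215 214 210 217 221 237 253 236 208 208 182 195 220 209 201 156  81  44  38
[... 2921 characters left out ...]
122 108  85  66  62  62  62  61  49  33  29  37  55  62
 141 101  69  62  61  66  81  98 113 116 118 121 123 122 122 119 115 120 107  82  64  60  61  62  62  63  61  54  51  55  61  62
 224 175  95  62  62  62  63  72  81  93 104 115 114 114 115  95  88  88  77  65  62  62  60  60  62  63  63  63  62  61  63  63
 244 198 100  61  61  62  62  61  62  55  57  59  57  57  65  53  57  65  62  62  63  63  61  61  63  62  62  63  63  63  63  63
 239 166  79  60  62  62  62  62  62  50  33  26  24  25  29  43  58  63  62  62  63  63  63  62  63  63  63  63  62  63  63  62
 215 120  63  62  64  63  63  63  63  60  54  49  48  49  51  60  64  62  63  62  62  63  63  62  61  63  63  62  62  62  62  63
```

Released and still at rest. Now I'll retreat upward.

Request:
{"name": "jog_arm", "arguments": {
  "plan": [
    [[0.2,0,0,-5,0,0,0],[0.2,0,0,-15,0,0,0],[0.2,0,0,-30,0,0,0],[0.2,0,0,-50,0,0,0],[0.2,0,0,-75,0,0,0],[0.2,0,0,-100,0,0,0],[0.2,0,0,-125,0,0,0],[0.2,0,0,-150,0,0,0]]
  ]
}}

```text
time_s: 25.12
tool_pos: [0.5409, 0.0107, 0.3214]
ee_rot: [3.14, -0.0, 1.571]
ft_force: [0.3, -0.1, -0.3]
width: 0.8
gripper_force: 0.0
```

Request:
{"name": "jog_arm", "arguments": {
  "plan": [
    [[0.2,10,0,0,0,0,0],[0.2,50,0,0,0,0,0],[0.2,100,0,0,0,0,0],[0.2,150,0,0,0,0,0],[0.2,180,0,0,0,0,0],[0.2,180,0,0,0,0,0],[0.2,180,0,0,0,0,0],[0.2,180,0,0,0,0,0]]
  ]
}}

```text
time_s: 26.12
tool_pos: [0.5411, 0.1895, 0.3194]
ee_rot: [3.141, 0.001, 1.569]
ft_force: [-0.0, -0.0, -0.2]
width: 0.801
gripper_force: 0.0
```

```bash
python3 - <<'E'
from h import *
a=eyes.camera("scene");t=eyes.camera("top")
for i in range(10): b=eyes.camera("scene")
d=np.abs(a.astype(int)-b).max(2)[185:250,230:310];print("diff",d.max(), get_state()["ft_force"])
# collar+scope top location, enhanced crops
for n,im,x,y in(("scene",b,235,165),("top",t,250,150)):
    g=im[y:y+70,x:x+64]; w=(g.min(2)>150);
    print(n);print("\n".join("%3d "%(y+i)+"".join("#" if q>180 else "+" if q>110 else "." if q>45 else " " for q in r) for i,r in enumerate(g.min(2))))
z=.1693-.0206
for n in("scene","top"):
    for dz in (0.006,0.070): print(n,proj(n,[[.541,.0128,z+dz]]))
print("board",atz("top",[(396/1.4,277/1.4)],.011))
E
```

```text
diff 6 [ 0.02855026 -0.05284141  0.68207065]
scene
165 ................................................................
166 ................................................................
167 ................................................................
168 ................................................................
169 ................................................................
170 ................................................................
171 ................................................................
172 ................................................................
173 ................................................................
174 ................................................................
175 ................................................................
176 ................................................................
177 ................................................................
178 ................................................................
179 ................................................................
180 ..........
[... 8095 characters left out ...]
....................................
213 ................................................................
214 ................................................................
215 ................................................................
216 ................................................................
217 ................................................................
218 ................................................................
219 .......+........................................................
scene [[279.34650546 220.64023589]]
scene [[279.79998343 206.43265033]]
top [[279.5566566 186.2309212]]
top [[279.50289911 180.20235626]]
board [[0.54045253 0.00399265 0.011     ]]
```

```bash
python3 -c "
from workcell import bot
print(bot.finish_job())"
```

```text
the job is handed in; nothing more can be done
None
```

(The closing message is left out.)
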